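# Nest the saucepans from the drainer with their handles fanned

## Robot

A 6-joint arm with a two-finger parallel gripper is mounted at the origin on the work surface. World frame = base frame: x ahead of the robot, y to its left, z up, the work surface at z = 0. Lengths are in mm, angles in degrees, forces in N, time in s.
With the tool pointing down it reaches from about 350 to 850 mm from the base axis. Payload 8.1 kg.
Tool frame: the origin (TCP) lies at the very end of the fingers, on their centre line; the grasp point (between the pads) lies 19 mm behind it; z points along the fingers, y is the line along which they close (so a half turn about z gives the same grasp; the last joint's range is limited). The gripper opens to 85 mm and grips with 20 to 120 N. Pads are 22 mm wide; open, the fingers measure 114 mm over their backs; the gripper's body (76 mm by 85 mm) begins 54 mm behind the grasp point. The pads swing forward as they close: fully open they stand 13 mm farther back than shut.
Start: joints at [66.268, 7.471, 85.268, -0, 87.261, -4.893], TCP at [193.723, 567.87, 231.292] pointing down, gripper open.
Joint ranges: [-169.43, 169.43], [-51.17, 129.36], [1.28, 143.12], [-76.62, 256.62], [0, 156.53], [-152.29, 152.29]. Speed limits (degrees/s): [136.94, 136.94, 159.86, 180, 180, 180].

## Interface

Orientations are given as [roll, pitch, yaw] about the fixed x, y, z axes, in that order (R = Rz(yaw) Ry(pitch) Rx(roll)).
In Python, from bench import status, viewer, job gives the robot as it stands.
- The arm moves only by the tool arm_command, never from a script. Its argument "targets" is a list that holds one entry, the list of rows, each a list of 7 numbers: the shift along the world's x, y, z in m, then the turn, a rotation vector about the world's x, y, z in rad, then the opening, from -1 (shut) to 1 (fully open). In form: [[[dx, dy, dz, rx, ry, rz, gripper], ...]]. A call has 1 to 10 rows; each row shifts and turns the commanded pose from where the row before left it; what a row does not reach is not made up. A row lasts 1/8 s, in which the tool goes at most 62.5 mm and 10.7 degrees, less where a joint would pass 70% of its speed; a pose out of reach is approached as far as the arm can. A call with a gripper value outside its range is refused whole. The fingers move at their own pace and stop on an object; "force" is the grip in N (left out, the last holds). Time passes only in rows, so rows that do not move let the fingers close. It gives the time, the measured TCP pose, the force, the opening and the grip force at its end, in the units of the state.
- status.sense(): the state, without advancing time (a new reading comes with each control period).
- viewer.snapshot(name): name is "scene" or "side" or "wrist"; returns the picture (480x640x3 uint8, red, green, blue); there is no depth.
- viewer.camera_model(name): a dict with "vertical_fov" (degrees; the focal length in pixels is half the picture's height over the tangent of half this angle, whatever the lens; pixels are square), "cx", "cy" (the principal point, pixels), "k1" (the pictures are not rectified: a ray, as slopes to the right and down, at radius r is drawn at 1 + k1 r^2 times it, then the intrinsics apply), "xyz" and "attitude" of the camera in the world. Camera axes: x right, y down, z forward; pixel columns grow to the right and rows downward; lengths in mm; the calibration is good to about 2 mm. A picture is of the moment at which its call begins: read the wrist's pose just before it. camera_model takes no time and is no camera call; for the wrist camera it gives the pose at the moment of the call.
- job.hand_in(): hands the job in; it is judged then, once.
The state is a dict: "time": time; "joint_pos": joint angles; "qd": joint speeds; "joint_efforts": joint torques, N m; "tool_pos": TCP position; "tcp_rot": TCP orientation; "ft_force": force on the tool from outside, world axes, zero at the start; "wrist_torque": the same for the moment, N m; "finger_gap": finger opening in mm; "grip_force": force on a finger pad.
Only numpy, scipy, OpenCV 4.12 (cv2) and the standard library are available. Lean on these libraries where they do the work, as an engineer would, in place of code of your own. Each camera call takes 0.05 s, during which the arm holds its last target. There are 200 camera calls.

## Task

Put the saucepans away as one nest where the largest one stands: take the middle pan from the drainer and set it inside the largest, then set the smallest inside the middle one, each sitting flat on the floor of the pan below it. Fan the handles so that each is about 45 degrees round from the handle of the pan below, both steps the same way round, so that none lies over another. Set the pans down rather than dropping them, leave the largest pan in its place, and leave the other things on the worktop alone.

Things in the scene. Friction and masses are not known exactly. Their poses are not given: they have to be found in the camera images.
- pan_large: The largest saucepan, plain steel: outside diameter 144 mm, 66 mm high, wall 3 mm, floor 4 mm, about 600 g (+-30 %). Black handle along +x; z up out of its mouth. Stands on the worktop, handle within 65 degrees of straight away from the robot. Origin: centre of the underside. The nested pan stands on its floor with 6 mm of play all round, its handle passing over this rim.
- pan_large_tip (a point): Point on the axis of the largest pan's grip, near its outer end: 177 mm out from the pan's axis, 97 mm above its underside.
- pan_medium: The middle saucepan, plain steel: outside diameter 126 mm, 70 mm high, wall 3 mm, floor 4 mm, about 300 g (+-30 %). Black handle along +x; z up out of its mouth. Leans in a bay of the drainer, tipped 32 degrees, mouth facing downhill, handle pointing uphill. Origin: in the plane of the underside, 61 mm from its centre, away from the handle; the centre is pan_medium_base.
- pan_medium_base (a point): Centre of the underside of the middle pan, whose edge is bevelled 4 mm; inside the largest pan it is 4 mm above that pan's origin. Axes: x along the handle outwards, z up out of the mouth.
- pan_medium_grip (a point): Point on the axis of the middle pan's grip near its inner end, a good place to pinch it: 97 mm out from the pan's axis, 82 mm above its underside. Black grip: 16 mm wide with flat sides, 18 mm thick, 93 mm long, rising outwards at 15 degrees to the pan's floor; a steel strap joins it to the rim.
- pan_medium_tip (a point): Point on the axis of the middle pan's grip near its outer end: 168 mm out from the pan's axis, 101 mm above its underside.
- pan_small: The smallest saucepan, plain steel: outside diameter 108 mm, 74 mm high, wall 3 mm, floor 4 mm, about 220 g (+-30 %). Black handle along +x; z up out of its mouth. Leans in a bay of the drainer, tipped 32 degrees, mouth facing downhill, handle pointing uphill. Origin: in the plane of the underside, 51 mm from its centre, away from the handle; the centre is pan_small_base.
- pan_small_base (a point): Centre of the underside of the smallest pan, whose edge is bevelled 4 mm; inside the middle pan (6 mm of play all round) it is 4 mm above pan_medium_base. Axes: x along the handle outwards, z up out of the mouth.
- pan_small_grip (a point): Point on the axis of the smallest pan's grip near its inner end, a good place to pinch it: 88 mm out from the pan's axis, 86 mm above its underside. Black grip: 16 mm wide with flat sides, 18 mm thick, 93 mm long, rising outwards at 15 degrees to the pan's floor; a steel strap joins it to the rim.
- pan_small_tip (a point): Point on the axis of the smallest pan's grip near its outer end: 159 mm out from the pan's axis, 105 mm above its underside.
- drainer: Fixed steel rack, 330 wide, 200 deep, 110 mm high at the back: bars sloping up at 32 degrees from the middle of the table to its left side; two bays, middles 156 mm apart, each with two posts (10 mm thick, 60 mm apart, 28 mm out of the slope) at the low end that stop the pan. Either pan in either bay. Origin on the worktop under the middle of the line of posts; x level uphill, y left, z up.
- sponge: Bystander: green scouring sponge, 110 x 70 x 30 mm, lying on the worktop.
- dish: Bystander: small white bowl, 90 mm across, 32 mm high.
- spoon: Bystander: wooden spoon lying on the worktop.
- mug: Bystander: blue mug, 80 mm across, 90 mm high.
- jar: Bystander: amber glass jar with a steel lid, 70 mm across, 100 mm high.
- can: Bystander: food can, 66 mm across, 90 mm high.

How it is judged:
By the outcome, as a careful person would: the job done as asked, in the order asked, and still so for the second after the job is handed in, with the robot touching nothing.
It also fails if it takes over 64 s, if anything falls off the work surface, if the arm or the gripper's body presses on something with over 40 N, if the wrist force passes 120 N, or if a joint passes its speed limit or range.

## Working session

There is one attempt and no reset: what is moved stays moved. The work goes in short steps, Python scripts to look and compute and a tool call to move; the robot and the scene stay as the last step left them, time stands still between calls to the robot, and variables do not carry over. Pictures are saved under pics/ and viewed, at most 10 in all, crops included, and the job is handed in when it is done.

Besides the shell and the picture viewer there is one more tool, called after "Request:" in YAML: its name, and indented under it one key for each argument. arm_command: Moves the arm, as the interface text tells. Its arguments: {"type":"object","properties":{"targets":{"type":"array"},"force":{"type":"number"}},"required":["targets"]}

```bash
mkdir -p pics; ls; python3 - <<'E'
from bench import status, viewer
import cv2
for n in ["scene","side"]:
    im=viewer.snapshot(n); cv2.imwrite(f"pics/{n}0.png",im[:,:,::-1]); print(viewer.camera_model(n))
print(viewer.camera_model("wrist"))
print(status.sense())
E
```

```text
pics
{'vertical_fov': 46.29579497883202, 'cx': 327.55290508215603, 'cy': 242.0170185652319, 'k1': -0.18055952430046537, 'xyz': array([1451.7571669 , -334.2934381 , 1358.08129919]), 'attitude': array([-141.84829055,   -0.85289321,   74.62119272])}
{'vertical_fov': 49.42116260211403, 'cx': 310.93418846929, 'cy': 228.03848593922456, 'k1': -0.15587895209534308, 'xyz': array([   95.05399798, -1037.37961893,  1072.33130178]), 'attitude': array([-130.40141514,    0.59417639,  -26.06027462])}
{'vertical_fov': 71.45797256541992, 'cx': 318.2759882703343, 'cy': 246.3656371347389, 'k1': -0.0463961829377356, 'xyz': array([126.27001857, 589.51776189, 371.64168462]), 'attitude': array([1.63758744e+02, 4.21514924e-02, 7.11708273e+01])}
{'time': 0.1, 'joint_pos': array([ 6.62672868e+01,  7.51040951e+00,  8.53227299e+01,  7.52876177e-04,
        8.72625572e+01, -4.89330990e+00]), 'qd': array([-0.04110475, -0.09949063, -0.12389294, -0.00454271, -0.02326296,
       -0.02346526]), 'joint_efforts': array([ 5.44504855e-04, -5.70946455e+01, -5.01946521e+01, -2.63600814e-04,
        8.02419148e-03, -2.84656693e-05]), 'tool_pos': array([193.52642389, 567.40865857, 230.35618289]), 'tcp_rot': array([-1.79904716e+02, -8.91218581e-03,  1.61160553e+02]), 'ft_force': array([-0.22562351, -0.46693654,  0.25729943]), 'wrist_torque': array([-0.00479652,  0.02139203, -0.05302748]), 'grip_force': 0.0, 'finger_gap': 85.3538758814257}
```

View pics/scene0.png

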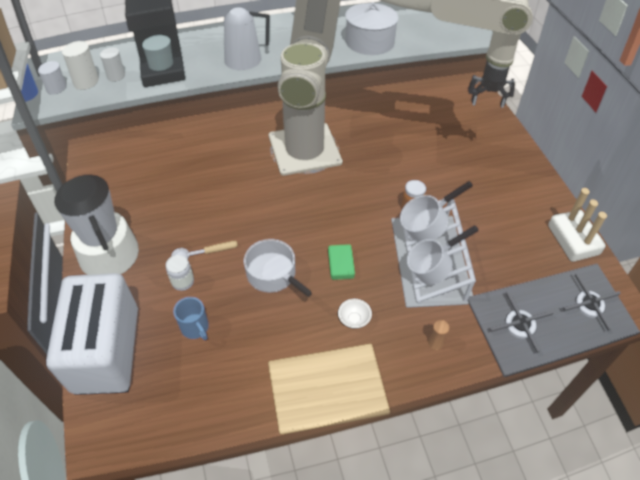

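View pics/side0.png

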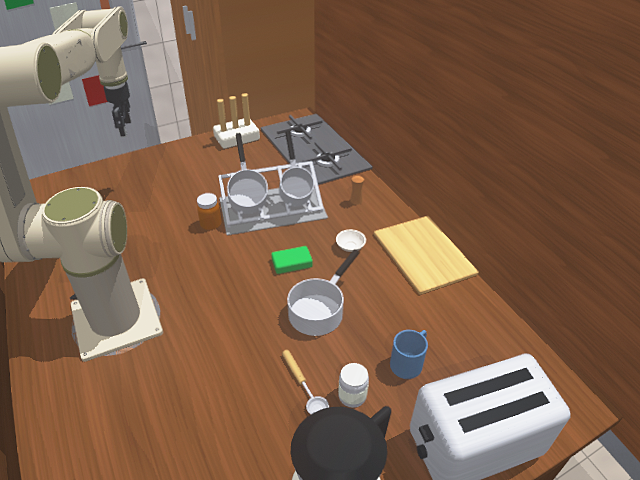

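The scene view shows the large pan at (270,265) with its handle tip at (308,293). The drainer pans are at (424,217) on the jar side, which looks like the medium, and at (428,262), the small. The side view shows the large at (315,305), the medium at (247,188) and the small at (296,185).

```bash
cat > h.py <<'E'
import numpy as np, cv2
from scipy.spatial.transform import Rotation as R
from scipy.optimize import least_squares
from bench import status, viewer
def cam(n):
    m=viewer.camera_model(n); f=240/np.tan(np.radians(m['vertical_fov']/2))
    return dict(f=f,cx=m['cx'],cy=m['cy'],k=m['k1'],t=np.array(m['xyz']),R=R.from_euler('xyz',m['attitude'],degrees=True).as_matrix())
def proj(c,P):
    p=(np.atleast_2d(P)-c['t'])@c['R']; s=p[:,:2]/p[:,2:]; r2=(s**2).sum(1,keepdims=True)
    return s*(1+c['k']*r2)*c['f']+[c['cx'],c['cy']]
def ray(c,uv):
    d=(np.atleast_2d(uv)-[c['cx'],c['cy']])/c['f']; s=d.copy()
    for _ in range(20): s=d/(1+c['k']*(s**2).sum(1,keepdims=True))
    return np.c_[s,np.ones(len(s))]@c['R'].T
def onz(c,uv,z):
    r=ray(c,uv); return c['t']+r*((z-c['t'][2])/r[:,2:])
def rot(o): return R.from_euler('xyz',o,degrees=True)
E
python3 - <<'E'
from h import *
s=cam('scene');d=cam('side')
print('large c',onz(s,[270,258],66),onz(d,[315,293],66),'tip',onz(s,[305,291],95),onz(d,[354,253],97))
print('med grip tip',onz(s,[470,184],200),onz(d,[239,136],200))
print('small tip',onz(s,[475,230],200),onz(d,[290,133],200))
print('drainer corners',onz(s,[[395,220],[407,304],[472,302]],0))
print('jar dish sponge',onz(s,[[415,190],[355,314],[342,262]],30)[:,:2],'mug',onz(s,[190,318],45))
a=cv2.imread('pics/scene0.png');b=cv2.imread('pics/side0.png')
cr=lambda i,x,y:cv2.resize(i[y:y+75,x:x+100],(400,300),interpolation=cv2.INTER_CUBIC)
cv2.imwrite('pics/c1.png',np.vstack([np.hstack([cr(a,240,230),cr(a,390,172)]),np.hstack([cr(b,275,245),cr(b,220,130)])]))
E
```

```text
large c [[ 492.35207689 -221.40361106   66.        ]] [[ 500.00619204 -209.64651797   66.        ]] tip [[ 645.56401814 -155.74922153   95.        ]] [[ 648.27962094 -150.93828789   97.        ]]
med grip tip [[477.1568824  382.34130619 200.        ]] [[531.10590997 414.92957523 200.        ]]
small tip [[640.78904117 322.30771231 200.        ]] [[688.55018681 354.53731489 200.        ]]
drainer corners [[396.86080198 200.10520445   0.        ]
 [702.80352721 127.835071     0.        ]
 [746.9097801  313.5376026    0.        ]]
jar dish sponge [[314.74489501 296.14985104]
 [712.29857828 -32.27296401]
 [533.47987516 -17.32124116]] mug [[ 620.26227684 -472.43791182   45.        ]]
```

View pics/c1.png

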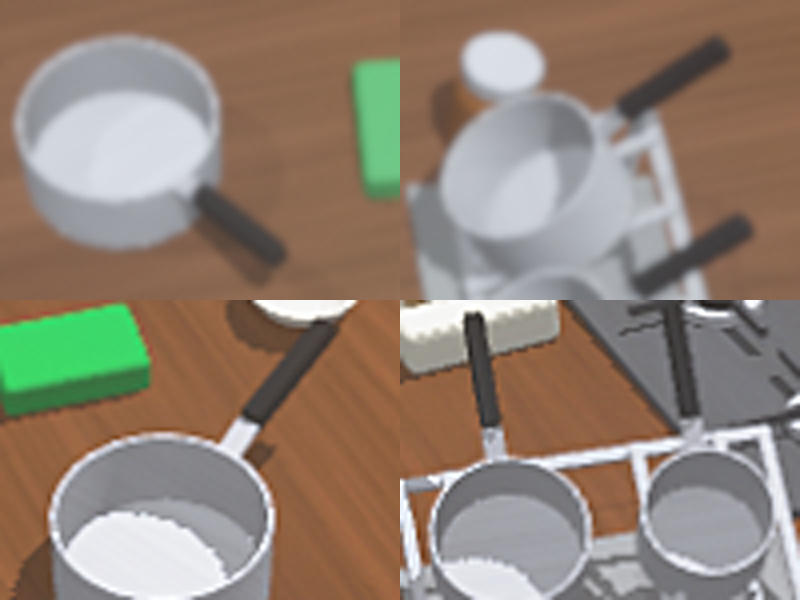

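Crops: the medium is in the near bay with its handle ends at scene (444.5,200) and (470.5,183). The small is in the far bay with its outer handle end at scene (476.5,228). The large's handle ends are at scene (290,279) and (309,293).

```bash
cat >> h.py <<'E'
PAN=dict(L=dict(r=72,h=66,i=(96.6,75.5),o=(186.5,99.5)),M=dict(r=63,h=70,i=(87.6,79.5),o=(177.4,103.5)),S=dict(r=54,h=74,i=(78.6,83.5),o=(168.4,107.5)))
TH=np.linspace(0,2*np.pi,181)
def pts(k):
    p=PAN[k]; rim=np.c_[p['r']*np.cos(TH),p['r']*np.sin(TH),0*TH+p['h']]
    return rim,np.array([[p['i'][0],0,p['i'][1]],[p['o'][0],0,p['o'][1]]])
def fit(k,obs,x0,pose):
    # obs: list of (cam, dict(l,r,t,b, i, o)); pose(x)->(t,Rm)
    rim,h=pts(k)
    def res(x):
        t,Rm=pose(x); e=[]
        for c,o in obs:
            q=proj(c,rim@Rm.T+t); g=proj(c,h@Rm.T+t)
            if 'l' in o:e.append(q[:,0].min()-o['l'])
            if 'r' in o:e.append(q[:,0].max()-o['r'])
            if 't' in o:e.append(q[:,1].min()-o['t'])
            if 'b' in o:e.append(q[:,1].max()-o['b'])
            if 'i' in o:e+=list(g[0]-o['i'])
            if 'o' in o:e+=list(g[1]-o['o'])
        return np.array(e)
    s=least_squares(res,x0,loss='soft_l1'); return s.x,np.round(res(s.x),1)
flat=lambda x:(np.array([x[0],x[1],0]),rot([0,0,x[2]]).as_matrix())
lean=lambda x:(np.array([x[0],x[1],x[2]]),rot([0,-32,x[3]]).as_matrix())
E
python3 - <<'E'
from h import *
s=cam('scene');d=cam('side'); A=lambda x,y:np.array([x-.4,y-.4])
print('L',fit('L',[(s,dict(l=243.1,r=294.3,t=238.7,i=A(290.7,279.5),o=A(309.2,293.2))),(d,dict(l=286.7,r=343.3,t=277.8,i=A(338.7,273.7),o=A(358.2,250.5)))],[495,-215,25],flat))
print('M',fit('M',[(s,dict(l=400,t=194.9,i=A(445.5,200.2),o=A(470.5,183.2))),(d,dict(l=227.2,r=267.7,t=168.9,i=A(242.5,162),o=A(238,133.8)))],[430,250,60,77],lean))
print('S',fit('S',[(s,dict(i=A(449.5,242.5),o=A(476.7,228.2))),(d,dict(l=280,r=313.7,t=166.3,i=A(293,162),o=A(289,130)))],[590,200,60,77],lean))
E
```

```text
L (array([ 492.91127794, -224.76048427,   24.59797341]), array([ 0.7, -0.3, -0. , -0.9, -1. ,  0.9,  1.7,  0.5, -0.2, -0.1, -0.4,
        1. ,  0.1, -0.2]))
M (array([491.67901985, 266.08484936,  63.35721188,  78.58680593]), array([-0.5,  0.3, -0.1, -0.2,  0.9, -0.3, -0.2,  0. ,  0.8,  0.3,  0. ,
       -0.1, -0.4]))
S (array([642.06621938, 223.29774246,  62.13574884,  75.62069597]), array([-0.7,  1.3,  0.4, -0.5, -0.6,  0.1,  0.3,  0.1, -3.1, -0.1,  0.3]))
```

```bash
cat >> h.py <<'E'
def plan(target_p,target_R,p=None,Rm=None,n=None):
    """print total shift (m), rotvec (rad), angle"""
    s=status.sense(); p=np.array(s['tool_pos']) if p is None else p; Rm=rot(s['tcp_rot']) if Rm is None else Rm
    rv=(target_R*Rm.inv()).as_rotvec(); d=(target_p-p)/1000
    print('shift',np.round(d,4),'rv',np.round(rv,4),'deg',round(np.degrees(np.linalg.norm(rv)),1)); return d,rv
def grasp(base,yaw,k,lean=32):
    Rp=rot([0,-lean,yaw]); g=base+Rp.apply({'M':[97,0,82],'S':[88,0,86]}[k]); Rt=Rp*rot([180,0,0])
    return g+Rt.apply([0,0,19]),Rt,g
E
python3 - <<'E'
from h import *
p,Rt,g=grasp(np.array([491.7,266.1,63.4]),77,'M'); z=Rt.apply([0,0,1]); print(p,g,z)
plan(p-100*z,Rt)
E
```

```text
[502.69465187 313.72306933 168.22919869] [500.42973983 303.91265744 184.34211252] [ 0.1192059   0.51633747 -0.8480481 ]
shift [ 0.2972 -0.3053  0.0227] rv [ 0.5346  0.2953 -1.4281] deg 89.0
```

Request:
arm_command:
  targets:
    - [[0.01,-0.01,0.04,0.0535,0.0295,-0.1428,1],[0.03,-0.03,0.04,0.0535,0.0295,-0.1428,1],[0.033,-0.034,0.02,0.0535,0.0295,-0.1428,1],[0.033,-0.034,0.0,0.0535,0.0295,-0.1428,1],[0.033,-0.034,0,0.0535,0.0295,-0.1428,1],[0.033,-0.034,0,0.0535,0.0295,-0.1428,1],[0.033,-0.034,0,0.0535,0.0295,-0.1428,1],[0.033,-0.034,-0.02,0.0535,0.0295,-0.1428,1],[0.033,-0.034,-0.03,0.0535,0.0295,-0.1428,1],[0.026,-0.027,-0.027,0.0535,0.0295,-0.1428,1]]
  force: 110

```text
time: 1.35
tool_pos: [491.7, 261.0, 253.0]
tcp_rot: [180.0, -32.1, 76.6]
ft_force: [-0.1, 0.7, -0.2]
finger_gap: 85.2
grip_force: 0.0
```

```bash
python3 - <<'E'
from h import *
p,Rt,g=grasp(np.array([491.7,266.1,63.4]),77,'M'); z=Rt.apply([0,0,1])
c=cam('wrist'); im=viewer.snapshot('wrist'); im=np.ascontiguousarray(im[:,:,::-1])
print(status.sense()); plan(p-100*z,Rt)
rim,h=pts('M'); Rp=rot([0,-32,77])
q=np.r_[proj(c,Rp.apply(rim)+[491.7,266.1,63.4]),proj(c,Rp.apply(h)+[491.7,266.1,63.4])]
for x,y in q[::3].tolist()+q[-2:].tolist(): cv2.circle(im,(int(round(x)),int(round(y))),1,(0,0,255),-1)
print(q[-2:]); cv2.imwrite('pics/w1.png',im)
E
```

```text
{'time': 1.4, 'joint_pos': array([  2.4169469 , -14.80777115, 110.68263967,  31.54196863,
        76.72108015,  11.06300479]), 'qd': array([ 4.51469716, -0.04706226, -0.39955574, -3.80811353,  5.8203999 ,
       -1.75087105]), 'joint_efforts': array([  5.28421193, -50.38266063, -64.2637825 ,   6.42347306,
         0.46924375,  -0.29510873]), 'tool_pos': array([491.79570237, 257.90201479, 247.44305992]), 'tcp_rot': array([-179.56029485,  -31.93490376,   75.83650476]), 'ft_force': array([-0.51599639, -3.6383311 , -5.31778119]), 'wrist_torque': array([-0.35976122,  0.05282522, -0.04581826]), 'grip_force': 0.0, 'finger_gap': 85.59941690896369}
shift [-0.001   0.0042  0.0056] rv [-0.0004 -0.0066  0.0162] deg 1.0
[[315.99593621 263.34663036]
 [314.66052524 129.16544637]]
```

View pics/w1.png

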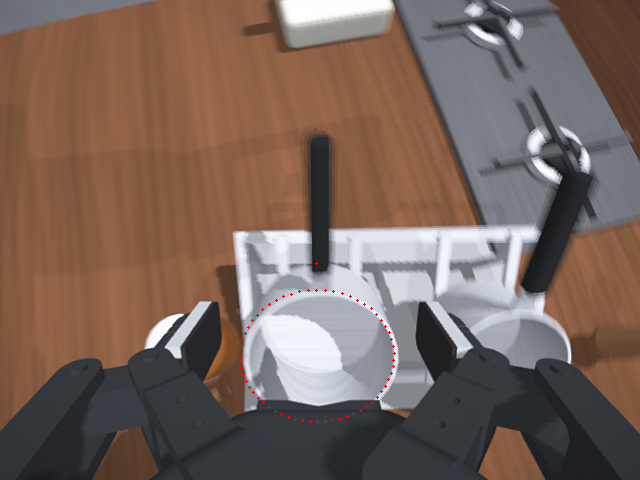

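The overlay lies on the medium's rim, and its handle spans about (319,137) to (319,270), so the model is good to a few mm. The arm was still settling, so I'll measure again at rest.

Request:
arm_command:
  targets:
    - [[0,0,0,0,0,0,1],[0,0,0,0,0,0,1]]

```text
time: 1.65
tool_pos: [490.7, 263.6, 255.5]
tcp_rot: [179.8, -32.0, 77.2]
ft_force: [0.3, -0.1, 1.8]
finger_gap: 85.2
grip_force: 0.0
```

```bash
python3 - <<'E'
from h import *
c=cam('wrist'); im=viewer.snapshot('wrist'); s=status.sense(); print(s['tool_pos'],s['tcp_rot'])
m=(im.max(2)<60).astype(np.uint8)
for x0,x1,b in [(280,360,'M'),(515,610,'S')]:
    mm=np.zeros_like(m); mm[90:310,x0:x1]=m[90:310,x0:x1]
    n,l,st,ce=cv2.connectedComponentsWithStats(mm); k=1+st[1:,4].argmax(); print(b,st[k],cv2.minAreaRect(np.argwhere(l==k)[:,::-1].astype(np.float32)))
for k,B in [('M',[491.7,266.1,63.4]),('S',[642,223.3,62.1])]:
    rim,h=pts(k); Rp=rot([0,-32,77]); print(k,proj(c,Rp.apply(h)+B))
cv2.imwrite('pics/w2.png',im[:,:,::-1])
E
```

```text
[490.76049365 263.91709693 255.84498505] [179.72763506 -32.03650331  77.23926507]
M [ 305  136   27  139 3339] ((318.0, 205.0), (138.0, 26.0), 90.0)
S [ 518   90   92  208 5646] ((555.841796875, 197.67288208007812), (86.65027618408203, 204.19276428222656), 9.727578163146973)
M [[318.27598861 267.166943  ]
 [318.77142414 135.09878048]]
S [[531.80467962 291.5741972 ]
 [582.52695873 167.75352549]]
```

Request:
arm_command:
  targets:
    - [[0.003,0.012,-0.02,0,0,0,0.3],[0.003,0.012,-0.02,0,0,0,0],[0.003,0.012,-0.02,0,0,0,0],[0.003,0.01,-0.017,0,0,0,0],[0,0.003,-0.007,0,0,0,0],[0,0,0,0,0,0,0],[0,0,0,0,0,0,0]]

```text
time: 2.58
tool_pos: [503.2, 312.0, 171.6]
tcp_rot: [179.8, -32.0, 77.1]
ft_force: [-1.1, -0.2, -0.7]
finger_gap: 42.6
grip_force: 0.0
```

```bash
python3 - <<'E'
from h import *
p,Rt,g=grasp(np.array([491.7,266.1,63.4]),77,'M'); plan(p,Rt); print(status.sense()['ft_force'],status.sense()['finger_gap'])
d,rv=plan(p,Rt);print('tool frame',Rt.inv().apply(d))
E
```

```text
shift [-0.0005  0.0017 -0.0033] rv [0.0001 0.0035 0.0005] deg 0.2
[-1.10835799 -0.24109838 -0.74057202] 42.62676638121835
shift [-0.0005  0.0017 -0.0033] rv [0.0001 0.0035 0.0005] deg 0.2
tool frame [-0.00045647 -0.00085271  0.00364006]
```

Request:
arm_command:
  targets:
    - [[-0.0005,0.0015,-0.003,0,0,0,0],[0,0,0,0,0,0,-1],[0,0,0,0,0,0,-1],[0,0,0,0,0,0,-1],[0,0,0,0,0,0,-1],[0,0,0,0,0,0,-1]]
  force: 115

```text
time: 3.32
tool_pos: [502.5, 313.2, 167.5]
tcp_rot: [179.8, -32.0, 77.0]
ft_force: [0.2, -3.1, 2.0]
finger_gap: 14.0
grip_force: 111.8
```

Request:
arm_command:
  targets:
    - [[0,0,0.008,0,0,0,-1],[0,0,0.02,0,0,0,-1],[0,0,0.03,0,0,0,-1],[0,0,0.03,0,0,0,-1],[0,0,0.012,0,0,0,-1],[0,0,0,0,0,0,-1],[0,0,0,0,0,0,-1]]

```text
time: 4.2
tool_pos: [501.5, 313.2, 265.7]
tcp_rot: [-180.0, -31.9, 76.9]
ft_force: [-0.2, 0.5, -4.4]
finger_gap: 14.6
grip_force: 112.2
```

```bash
python3 - <<'E'
from h import *
yaw=69.6; base=np.array([492.9,-224.8,4+110]); p,Rt,g=grasp(base,yaw,'M',0)
s=status.sense(); print(s['ft_force'],s['wrist_torque']); plan(p,Rt); print(s['joint_pos'])
E
```

```text
[-0.22951416  0.53922626 -4.43574634] [-0.41495299  0.11100099  0.00491315]
shift [ 0.0252 -0.4471 -0.0887] rv [-0.5343  0.1603 -0.125 ] deg 32.8
[  9.09693189 -11.71256977 106.15490157  30.54187412  74.67385262
  16.75425047]
```

Request:
arm_command:
  targets:
    - [[0,-0.01,0.0,-0.0534,0.016,-0.0125,-1],[0.002,-0.025,0,-0.0534,0.016,-0.0125,-1],[0.003,-0.04,0,-0.0534,0.016,-0.0125,-1],[0.003,-0.05,0,-0.0534,0.016,-0.0125,-1],[0.003,-0.055,0,-0.0534,0.016,-0.0125,-1],[0.003,-0.055,0,-0.0534,0.016,-0.0125,-1],[0.003,-0.055,-0.005,-0.0534,0.016,-0.0125,-1],[0.003,-0.055,-0.01,-0.0534,0.016,-0.0125,-1],[0.003,-0.05,-0.015,-0.0534,0.016,-0.0125,-1],[0.002,-0.03,-0.015,-0.0534,0.016,-0.0125,-1]]

```text
time: 5.45
tool_pos: [526.5, -113.7, 220.1]
tcp_rot: [-180.0, 0.0, 69.5]
ft_force: [0.2, 0.9, -4.4]
finger_gap: 14.6
grip_force: 112.2
```

Request:
arm_command:
  targets:
    - [[0,-0.017,-0.014,0,0,0,-1],[0,-0.005,0,0,0,0,-1],[0,0,0,0,0,0,-1],[0,0,0,0,0,0,-1],[0,0,0,0,0,0,-1]]

```text
time: 6.08
tool_pos: [527.6, -133.1, 209.0]
tcp_rot: [179.8, -0.1, 69.7]
ft_force: [0.3, 0.7, -3.0]
finger_gap: 14.4
grip_force: 112.3
```

```bash
python3 - <<'E'
from h import *
base=np.array([492.9,-224.8,4+80]); p,Rt,g=grasp(base,69.6,'M',0); plan(p,Rt)
ims=[]
for n in ['scene','side','wrist']:
    im=viewer.snapshot(n)[:,:,::-1]; cv2.imwrite(f'pics/{n}2.png',im); ims.append(im)
cr=lambda i,x,y:cv2.resize(i[y:y+100,x:x+133],(400,300),interpolation=cv2.INTER_CUBIC)
np.save('cam_w2.npy',cam('wrist'),allow_pickle=True)
cv2.imwrite('pics/c2.png',np.vstack([np.hstack([cr(ims[0],220,200),cr(ims[1],255,200)]),np.hstack([cv2.resize(ims[2],(400,300),interpolation=cv2.INTER_AREA),np.zeros((300,400,3),np.uint8)])]))
E
```

```text
shift [-0.0009 -0.0008 -0.062 ] rv [-0.0007  0.0036 -0.0018] deg 0.2
```

View pics/c2.png

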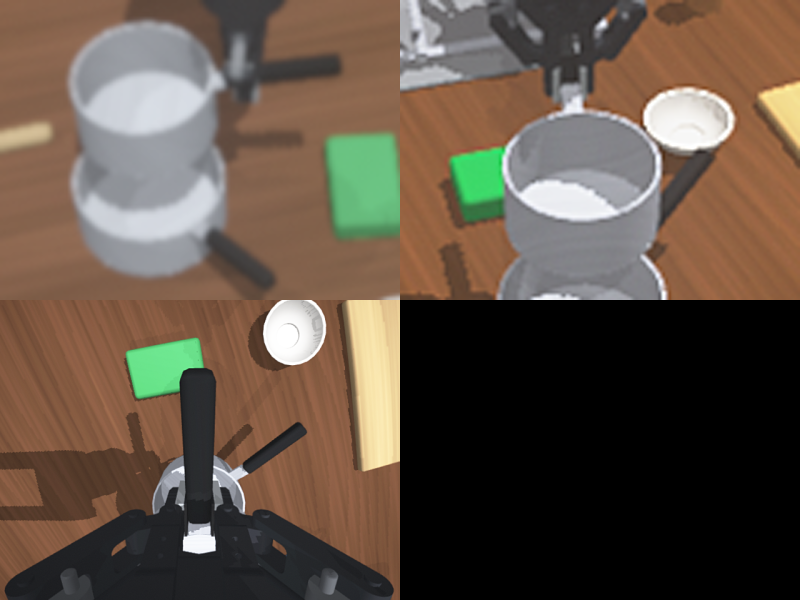

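The held medium pan hangs level above the large one, with its rim at about (68..217, top 20) in the scene crop and (102..262, top 110) in the side crop. I'll fit its pose relative to the large.

```bash
python3 - <<'E'
from h import *
s=cam('scene');d=cam('side'); k=133/400
S=lambda x:220+(x+.5)*k-.5; Sv=lambda y:200+(y+.5)/3-.5; D=lambda x:255+(x+.5)*k-.5
pose=lambda x:(np.array([x[0],x[1],x[2]]),rot([0,x[4],x[3]]).as_matrix())
print(fit('M',[(s,dict(l=S(68),r=S(218),t=Sv(20),o=[S(340),Sv(65)])),(d,dict(l=D(102),r=D(262),t=Sv(110),b=Sv(221)))],[493,-225,144,69.6,0],pose))
print('L',fit('L',[(s,dict(l=S(70),r=S(227),i=[S(210),Sv(238)],o=[S(271),Sv(281)])),(d,dict(o=[D(309),Sv(153)]))],[493,-225,25],flat))
p=status.sense()['tool_pos']; print('exp base',p-[*grasp(np.zeros(3),69.6,'M',0)[0]])
E
```

```text
(array([ 495.33543735, -220.30395088,  147.97931774,   68.58921975,
         -1.30646223]), array([ 0.3, -2.1,  0.5,  0.2,  0. ,  0. , -0.4, -0.2, -0.2]))
L (array([ 492.09665667, -224.93866471,   24.81607622]), array([ 0.7, -1.2, -0.2, -1.2, -0. ,  0.8,  0. , -0.8]))
exp base [ 493.59331583 -224.23407967  145.66908895]
```

```bash
cat >> h.py <<'E'
def edge_fit(k,views,x0,pose,th=TH,w=6,it=6,prior=None):
    """views: (cam, bgr image). Fits upper outer rim arc to the gray/wood boundary."""
    p=PAN[k]; x=np.array(x0,float)
    sats=[]
    for c,im in views:
        f=im.astype(np.float32); sats.append(cv2.GaussianBlur(f[:,:,2]-f[:,:,0],(3,3),0))
    rim,_=pts(k); ctr=np.array([0,0,p['h']])
    for _ in range(it):
        t,Rm=pose(x); keep=[]
        for (c,_i),sat in zip(views,sats):
            q=proj(c,rim@Rm.T+t); o=proj(c,ctr@Rm.T+t)[0]
            for j in range(0,180,2):
                tg=q[j+1]-q[j-1 if j else 179]; n=np.array([tg[1],-tg[0]])/np.linalg.norm(tg)
                if n@(q[j]-o)<0: n=-n
                if n[1]>0.1: continue
                a=np.arange(-w,w+.01,.25); s=q[j]+a[:,None]*n
                v=cv2.remap(sat,s[None,:,0].astype(np.float32),s[None,:,1].astype(np.float32),cv2.INTER_LINEAR)[0]
                if v[-4:].mean()-v[len(a)//2-4:len(a)//2-1].min()<25 or v[-4:].mean()<40: continue
                lo=v.min(); hi=v[-4:].mean(); ii=np.where(v<(lo+hi)/2)[0]
                keep.append((c,j,q[j]+a[ii[-1]]*n+.125*n,n))
        def res(x):
            t,Rm=pose(x); P=rim@Rm.T+t
            e=[(proj(c,P[j])[0]-m)@n for c,j,m,n in keep]
            return np.r_[e, [] if prior is None else (x-np.array(prior[0]))/np.array(prior[1])]
        s=least_squares(res,x,loss='soft_l1',f_scale=.5); x=s.x
    r=res(x); return x,len(keep),np.sqrt(np.mean(r**2))
E
python3 - <<'E'
from h import *
s=cam('scene');d=cam('side'); I=lambda n:cv2.imread(f'pics/{n}.png')
fl=lambda x:(np.array([x[0],x[1],x[2]]),rot([0,0,24.6]).as_matrix())
for v in ([0,1],[0],[1]):
    V=[(s,I('scene0')),(d,I('side0'))]; print('L',edge_fit('L',[V[i] for i in v],[493,-225,0],fl,prior=([493,-225,0],[50,50,2])))
    V=[(s,I('scene2')),(d,I('side2'))]
    print('M',edge_fit('M',[V[i] for i in v],[494,-223,146],fl,prior=([494,-223,145.7],[50,50,2])))
ps=lambda x:(np.array([x[0],x[1],x[2]]),rot([x[4],x[3],69.6]).as_matrix())
print('M5',edge_fit('M',V,[494,-223,146,0,0],ps,prior=([494,-223,145.7,0,0],[50,50,20,5,5])))
E
```

```text
L (array([ 4.92217443e+02, -2.24863704e+02,  1.04699509e-01]), 92, np.float64(0.2650734275617999))
M (array([ 495.01956742, -221.15078201,  148.09891124]), 47, np.float64(0.5133219270038878))
L (array([ 4.92267712e+02, -2.24402761e+02,  3.53530474e-01]), 48, np.float64(0.2898622082499045))
M (array([ 493.12143604, -221.19160083,  145.72323576]), 22, np.float64(0.22758131279764668))
L (array([ 4.92216397e+02, -2.25336650e+02,  1.69669872e-01]), 45, np.float64(0.20508161578383122))
M (array([ 496.19277097, -218.62167371,  145.84755381]), 26, np.float64(0.5564192172922716))
M5 (array([ 495.2127105 , -220.66983109,  147.92751873,   -0.87678698,
         -0.54368026]), 48, np.float64(0.5380533656796457))
```

Request:
arm_command:
  targets:
    - [[-0.0025,-0.0038,-0.01,0,0,0,-1],[0,0,-0.02,0,0,0,-1],[0,0,-0.02,0,0,0,-1],[0,0,-0.015,0,0,0,-1],[0,0,0,0,0,0,-1],[0,0,0,0,0,0,-1],[0,0,0,0,0,0,-1]]

```text
time: 7.1
tool_pos: [525.4, -137.7, 144.4]
tcp_rot: [179.8, -0.1, 69.7]
ft_force: [0.3, -1.3, -3.6]
finger_gap: 13.9
grip_force: 112.2
```

```bash
python3 - <<'E'
from h import *
st=status.sense(); print(st['tool_pos'],st['tcp_rot'],st['ft_force'])
eb=st['tool_pos']-grasp(np.zeros(3),69.6,'M',0)[0]; print('exp',eb)
s=cam('scene');d=cam('side'); ims=[]
for n in ['scene','side']:
    im=np.ascontiguousarray(viewer.snapshot(n)[:,:,::-1]); cv2.imwrite(f'pics/{n}3.png',im); ims.append(im)
ps=lambda x:(np.array([x[0],x[1],x[2]]),rot([x[4],x[3],69.6]).as_matrix())
V=list(zip([s,d],ims)); x0=[*eb,0,0]
for v in (V,V[:1],V[1:]): x=edge_fit('M',v,x0,ps,prior=(x0,[50,50,3,1,1])); print(np.round(x[0],1),x[1:])
x=edge_fit('M',V,x0,ps,prior=(x0,[50,50,3,1,1]))[0]
cr=lambda i,x,y:cv2.resize(i[y:y+75,x:x+100],(400,300),interpolation=cv2.INTER_CUBIC)
out=[]
for (c,im),(X,Y) in zip(V,[(235,210),(270,225)]):
    a=cr(im,X,Y); b=a.copy(); t,Rm=ps(x)
    for P in (pts('M')[0]@Rm.T+t, pts('L')[0]+[492.2,-224.9,0]):
        for q in proj(c,P): cv2.circle(b,(int((q[0]-X+.5)*4),int((q[1]-Y+.5)*4)),1,(0,0,255),-1)
    out.append(np.hstack([a,b]))
cv2.imwrite('pics/c3.png',np.vstack(out))
E
```

```text
[ 525.43879955 -137.68806633  144.36955526] [ 1.79780511e+02 -8.59999045e-02  6.96558361e+01] [ 0.27653401 -1.3485087  -3.64217251]
exp [ 491.62731096 -228.60441931   81.36955526]
[ 4.933e+02 -2.266e+02  8.380e+01 -0.000e+00  3.000e-01] (43, np.float64(0.6157594050368462))
[ 4.904e+02 -2.258e+02  8.140e+01 -1.000e-01  1.000e-01] (22, np.float64(0.1898498017949561))
[ 4.946e+02 -2.254e+02  8.180e+01 -1.000e-01  1.000e-01] (21, np.float64(0.7847372197764909))
```

View pics/c3.png

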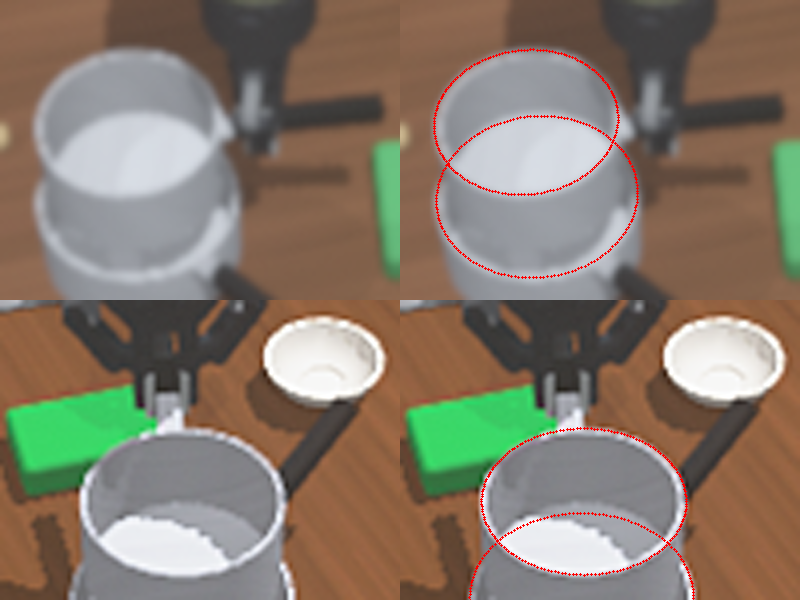

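Overlays agree. The medium is at about (492.3,-226) and the large at (492.2,-224.9), well inside the play. Lowering now.

Request:
arm_command:
  targets:
    - [[0,0.0012,-0.008,0,0,0,-1],[0,0,-0.012,0,0,0,-1],[0,0,-0.012,0,0,0,-1],[0,0,-0.012,0,0,0,-1],[0,0,-0.012,0,0,0,-1],[0,0,-0.01,0,0,0,-1],[0,0,-0.003,0,0,0,-1],[0,0,0,0,0,0,-1]]

```text
time: 8.2
tool_pos: [524.7, -136.2, 74.2]
tcp_rot: [179.9, -0.1, 69.7]
ft_force: [-0.1, 0.6, -2.9]
finger_gap: 14.2
grip_force: 112.2
```

Request:
arm_command:
  targets:
    - [[0,0,-0.0015,0,0,0,-1],[0,0,-0.0015,0,0,0,-1],[0,0,0,0,0,0,-1],[0,0,0,0,0,0,-1]]

```text
time: 8.7
tool_pos: [524.8, -136.3, 71.4]
tcp_rot: [179.9, -0.1, 69.7]
ft_force: [-0.9, 0.3, -3.0]
finger_gap: 14.3
grip_force: 112.2
```

Request:
arm_command:
  targets:
    - [[0,0,-0.0015,0,0,0,-1],[0,0,-0.001,0,0,0,-1],[0,0,0,0,0,0,-1],[0,0,0,0,0,0,-1]]

```text
time: 9.2
tool_pos: [524.7, -136.2, 68.8]
tcp_rot: [179.9, -0.1, 69.7]
ft_force: [0.1, -0.1, -3.3]
finger_gap: 14.5
grip_force: 112.2
```

Request:
arm_command:
  targets:
    - [[0,0,-0.001,0,0,0,-1],[0,0,0,0,0,0,-1],[0,0,0,0,0,0,-1]]

```text
time: 9.57
tool_pos: [524.7, -136.2, 67.8]
tcp_rot: [179.9, -0.1, 69.7]
ft_force: [-1.0, 0.0, -4.2]
finger_gap: 13.9
grip_force: 112.2
```

Request:
arm_command:
  targets:
    - [[0,0,-0.001,0,0,0,-1],[0,0,0,0,0,0,-1],[0,0,0,0,0,0,-1]]

```text
time: 9.95
tool_pos: [524.7, -136.2, 66.8]
tcp_rot: [179.9, -0.1, 69.7]
ft_force: [-0.3, 0.4, -4.0]
finger_gap: 14.5
grip_force: 112.2
```

Request:
arm_command:
  targets:
    - [[0,0,-0.001,0,0,0,-1],[0,0,0,0,0,0,-1],[0,0,0,0,0,0,-1]]

```text
time: 10.32
tool_pos: [524.7, -136.2, 65.8]
tcp_rot: [179.9, -0.1, 69.7]
ft_force: [-1.1, -0.3, -3.4]
finger_gap: 14.4
grip_force: 112.2
```

Request:
arm_command:
  targets:
    - [[0,0,-0.001,0,0,0,-1],[0,0,0,0,0,0,-1],[0,0,0,0,0,0,-1]]

```text
time: 10.7
tool_pos: [524.8, -136.3, 64.9]
tcp_rot: [179.9, -0.1, 69.7]
ft_force: [0.4, 0.5, -1.7]
finger_gap: 14.5
grip_force: 112.4
```

Request:
arm_command:
  targets:
    - [[0,0,-0.001,0,0,0,-1],[0,0,0,0,0,0,-1],[0,0,0,0,0,0,-1]]

```text
time: 11.08
tool_pos: [525.0, -136.1, 64.1]
tcp_rot: [179.9, -0.1, 69.7]
ft_force: [-0.2, 3.1, 1.9]
finger_gap: 14.6
grip_force: 112.8
```

Request:
arm_command:
  targets:
    - [[0,0,0,0,0,0,-0.3],[0,0,0,0,0,0,-0.2],[0,0,0,0,0,0,0],[0,0,0.02,0,0,0,0],[0,0,0.05,0,0,0,0],[0,0,0.06,0,0,0,0],[0,0.02,0.06,0,0,0,0],[0,0,0.0,0,0,0,0],[0,0,0.0,0,0,0,0]]

```text
time: 12.2
tool_pos: [524.8, -116.5, 253.0]
tcp_rot: [179.9, -0.1, 69.7]
ft_force: [-0.5, 0.3, -0.1]
finger_gap: 42.8
grip_force: 0.0
```

```bash
python3 - <<'E'
from h import *
s=cam('scene');d=cam('side'); ims=[]
for n in ['scene','side']:
    im=np.ascontiguousarray(viewer.snapshot(n)[:,:,::-1]); cv2.imwrite(f'pics/{n}4.png',im); ims.append(im)
ps=lambda x:(np.array([x[0],x[1],x[2]]),rot([x[4],x[3],69.6]).as_matrix())
V=list(zip([s,d],ims)); x0=[492,-225,4,0,0]
for v in (V,V[:1],V[1:]): x=edge_fit('M',v,x0,ps,w=4,prior=(x0,[50,50,3,1,1])); print(np.round(x[0],1),x[1:])
for n,(c,im) in zip('sd',V):
    for y in (66,69.6,73): print(n,y,proj(c,pts('M')[1]@rot([0,0,y]).as_matrix().T+[492.2,-225,4]).round(1).tolist())
cr=lambda i,x,y:cv2.resize(i[y:y+75,x:x+100],(400,300),interpolation=cv2.INTER_CUBIC)
cv2.imwrite('pics/c4.png',np.hstack([cr(ims[0],235,225),cr(ims[1],275,235)]))
B=np.array([642,223.3,62.1]); p,Rt,g=grasp(B,76.5,'S'); z=Rt.apply([0,0,1]); print(p,z); plan(p-100*z,Rt)
E
```

```text
[ 4.915e+02 -2.268e+02  9.100e+00 -0.000e+00 -2.000e-01] (78, np.float64(1.1065614824827685))
[ 4.881e+02 -2.265e+02  4.600e+00 -8.000e-01 -3.000e-01] (39, np.float64(0.6843809138558413))
[ 466.  -279.    68.2    0.8    0. ] (40, np.float64(3.2867766631259108))
s 66 [[298.7, 258.6], [330.3, 257.6]]
s 69.6 [[299.0, 257.0], [330.8, 254.4]]
s 73 [[299.1, 255.5], [331.0, 251.4]]
d 66 [[313.5, 269.2], [312.2, 240.2]]
d 69.6 [[311.5, 269.3], [308.2, 240.4]]
d 73 [[309.6, 269.5], [304.4, 240.8]]
[651.13323279 261.34265242 165.5521177 ] [ 0.1237072   0.51527755 -0.8480481 ]
shift [ 0.1149  0.3262 -0.0008] rv [ 0.5331 -0.1632  0.1163] deg 32.6
```

View pics/c4.png

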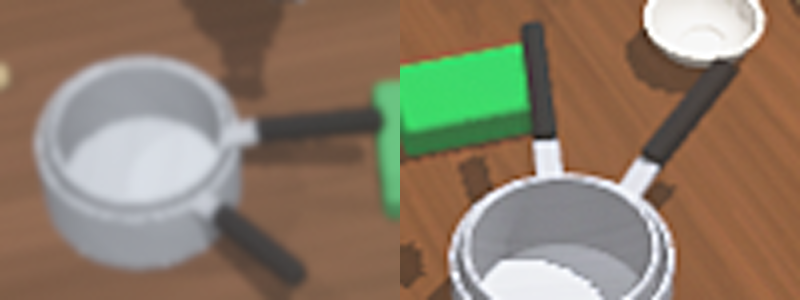

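The medium sits nested. Its handle end at scene (330.6,254.9) and side (308,240.5) matches a flat pan at yaw 69.6. Next is the small pan.

Request:
arm_command:
  targets:
    - [[0.005,0.015,0.01,0.0533,-0.0163,0.0116,0],[0.012,0.035,0.01,0.0533,-0.0163,0.0116,0],[0.016,0.045,0.0,0.0533,-0.0163,0.0116,0],[0.018,0.05,0,0.0533,-0.0163,0.0116,0],[0.018,0.05,0,0.0533,-0.0163,0.0116,0],[0.018,0.05,0,0.0533,-0.0163,0.0116,0],[0.015,0.045,-0.01,0.0533,-0.0163,0.0116,0],[0.01,0.026,-0.01,0.0533,-0.0163,0.0116,0],[0.003,0.01,0,0.0533,-0.0163,0.0116,0],[0,0,0,0.0533,-0.0163,0.0116,0]]

```text
time: 13.55
tool_pos: [638.7, 210.3, 250.2]
tcp_rot: [-179.9, -32.1, 76.4]
ft_force: [0.6, -0.4, 0.6]
finger_gap: 42.9
grip_force: 0.0
```

Request:
arm_command:
  targets:
    - [[0,0,0,0,0,0,0],[0,0,0,0,0,0,0],[0,0,0,0,0,0,0]]

```text
time: 13.92
tool_pos: [639.8, 209.6, 253.2]
tcp_rot: [179.8, -32.0, 76.5]
ft_force: [0.4, 0.6, -0.0]
finger_gap: 42.7
grip_force: 0.0
```

```bash
python3 - <<'E'
from h import *
B=np.array([642,223.3,62.1]); p,Rt,g=grasp(B,76.5,'S'); z=Rt.apply([0,0,1])
c=cam('wrist'); im=np.ascontiguousarray(viewer.snapshot('wrist')[:,:,::-1]); s=status.sense(); print(s['joint_pos']); plan(p-100*z,Rt)
cv2.imwrite('pics/w5raw.png',im); np.save('w5.npy',np.r_[c['t'],R.from_matrix(c['R']).as_euler('xyz',degrees=True)])
for k,b in [('S',B)]:
    rim,h=pts(k); Rp=rot([0,-32,76.5]); q=proj(c,Rp.apply(np.r_[rim[::3],h])+b); print(q[-2:])
    for x,y in q: cv2.circle(im,(int(round(x)),int(round(y))),1,(0,0,255),-1)
cv2.imwrite('pics/w5.png',im)
E
```

```text
[-2.81388784  7.52719231 88.69663961 31.98711593 78.89073686  5.777945  ]
shift [-0.0011  0.0001 -0.003 ] rv [0.001  0.0026 0.0015] deg 0.2
[[316.17369343 265.20361802]
 [315.75455631 133.21982888]]
```

View pics/w5.png

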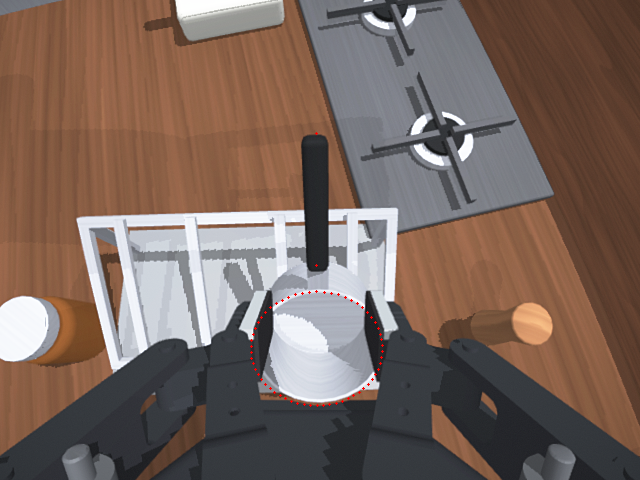

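The small's overlay matches: the handle runs (315,136) to (318,270) against a predicted (316,133) to (316,265), so about 3 mm back along the handle. Approaching.

Request:
arm_command:
  targets:
    - [[0.0025,0.012,-0.021,0,0,0,0],[0.0025,0.012,-0.021,0,0,0,0],[0.0025,0.012,-0.021,0,0,0,0],[0.002,0.009,-0.016,0,0,0,0],[0.001,0.004,-0.009,0,0,0,0],[0,0,0,0,0,0,0],[0,0,0,0,0,0,0]]

```text
time: 14.85
tool_pos: [650.8, 258.3, 166.1]
tcp_rot: [179.7, -32.0, 76.5]
ft_force: [-1.2, -0.8, -0.5]
finger_gap: 42.6
grip_force: 0.0
```

Request:
arm_command:
  targets:
    - [[0,0,0,0,0,0,-1],[0,0,0,0,0,0,-1],[0,0,0,0,0,0,-1],[0,0,0,0,0,0,-1],[0,0,0,0,0,0,-1]]
  force: 115

```text
time: 15.48
tool_pos: [650.9, 258.3, 166.1]
tcp_rot: [179.7, -32.0, 76.5]
ft_force: [1.0, -3.4, 5.3]
finger_gap: 13.6
grip_force: 112.2
```

Request:
arm_command:
  targets:
    - [[0,0,0.008,0,0,0,-1],[0,0,0.02,0,0,0,-1],[0,0,0.03,0,0,0,-1],[0,0,0.03,0,0,0,-1],[0,0,0.02,0,0,0,-1],[0,0,0,0,0,0,-1],[0,0,0,0,0,0,-1]]

```text
time: 16.35
tool_pos: [649.6, 258.4, 271.5]
tcp_rot: [180.0, -32.0, 76.4]
ft_force: [-0.2, -0.4, -3.7]
finger_gap: 13.8
grip_force: 112.2
```

```bash
python3 - <<'E'
from h import *
p,Rt,g=grasp(np.array([492.2,-224.9,150]),114.6,'S',0); s=status.sense(); print(s['tool_pos'],s['ft_force']); plan(p,Rt); print(p)
E
```

```text
[649.59479681 258.44309515 271.53289977] [-0.15623465 -0.42550847 -3.7336168 ]
shift [-0.194  -0.4033 -0.0545] rv [-0.5653 -0.054   0.6487] deg 49.4
[ 455.56729028 -144.8872224   217.        ]
```

Request:
arm_command:
  targets:
    - [[-0.005,-0.01,0,-0.0565,-0.0054,0.0649,-1],[-0.012,-0.025,0,-0.0565,-0.0054,0.0649,-1],[-0.02,-0.04,0,-0.0565,-0.0054,0.0649,-1],[-0.024,-0.05,0,-0.0565,-0.0054,0.0649,-1],[-0.025,-0.052,0,-0.0565,-0.0054,0.0649,-1],[-0.025,-0.052,0,-0.0565,-0.0054,0.0649,-1],[-0.025,-0.052,-0.01,-0.0565,-0.0054,0.0649,-1],[-0.024,-0.05,-0.015,-0.0565,-0.0054,0.0649,-1],[-0.02,-0.042,-0.02,-0.0565,-0.0054,0.0649,-1],[-0.014,-0.03,-0.0095,-0.0565,-0.0054,0.0649,-1]]

```text
time: 17.6
tool_pos: [453.9, -145.4, 215.4]
tcp_rot: [-179.9, -0.2, 114.7]
ft_force: [0.2, 0.2, -2.6]
finger_gap: 13.6
grip_force: 112.3
```

Request:
arm_command:
  targets:
    - [[0,0,0,0,0,0,-1],[0,0,0,0,0,0,-1],[0,0,0,0,0,0,-1],[0,0,0,0,0,0,-1]]

```text
time: 18.1
tool_pos: [456.6, -144.0, 218.7]
tcp_rot: [179.9, -0.1, 114.7]
ft_force: [0.0, 0.8, -2.4]
finger_gap: 13.8
grip_force: 112.4
```

```bash
cat > look.py <<'E'
from h import *
import sys
tag=sys.argv[1]
st=status.sense(); G=rot([0,0,114.6]).apply([88,0,67]); eb=st['tool_pos']-G; print('exp',eb,st['tcp_rot'],st['ft_force'])
plan(np.array([492.2,-224.9,90])+G,rot([0,0,114.6])*rot([180,0,0]))
s=cam('scene');d=cam('side'); ims=[]
for n in ['scene','side']:
    im=np.ascontiguousarray(viewer.snapshot(n)[:,:,::-1]); cv2.imwrite(f'pics/{n}{tag}.png',im); ims.append(im)
ps=lambda x:(np.array([x[0],x[1],x[2]]),rot([x[4],x[3],114.6]).as_matrix())
V=list(zip([s,d],ims)); x0=[*eb,0,0]
for v in (V,V[:1],V[1:]): x=edge_fit('S',v,x0,ps,prior=(x0,[50,50,3,1,1])); print(np.round(x[0],1),x[1:])
x=edge_fit('S',V,x0,ps,prior=(x0,[50,50,3,1,1]))[0]
cr=lambda i,x,y:cv2.resize(i[y:y+75,x:x+100],(400,300),interpolation=cv2.INTER_CUBIC)
out=[]
for c,im in V:
    q0=proj(c,np.array([492,-215,(x[2]+70)*.75]))[0]; X=int(q0[0]-50); Y=int(q0[1]-42)
    a=cr(im,X,Y); b=a.copy(); t,Rm=ps(x)
    for P in (np.r_[pts('S')[0],pts('S')[1]]@Rm.T+t, pts('M')[0]+[492.2,-224.9,4]):
        for q in proj(c,P): cv2.circle(b,(int((q[0]-X+.5)*4),int((q[1]-Y+.5)*4)),1,(0,0,255),-1)
    out.append(np.hstack([a,b]))
cv2.imwrite(f'pics/c{tag}.png',np.vstack(out))
E
python3 look.py 6
```

```text
exp [ 493.24140976 -224.02027143  151.71819032] [ 1.79890756e+02 -8.31759365e-02  1.14696149e+02] [ 0.02182403  0.81193408 -2.35520556]
shift [-0.001  -0.0009 -0.0617] rv [-0.0021  0.0011 -0.0017] deg 0.2
[ 4.909e+02 -2.196e+02  1.473e+02 -2.000e-01 -1.000e-01] (56, np.float64(0.6331086741955358))
[ 4.960e+02 -2.211e+02  1.517e+02 -1.000e-01 -0.000e+00] (24, np.float64(0.11398657187767212))
[ 4.878e+02 -2.245e+02  1.522e+02 -0.000e+00  2.000e-01] (33, np.float64(0.6646485882650334))
```

Request:
arm_command:
  targets:
    - [[0,-0.003,-0.01,0,0,0,-1],[0,0,-0.02,0,0,0,-1],[0,0,-0.02,0,0,0,-1],[0,0,-0.01,0,0,0,-1],[0,0,0,0,0,0,-1],[0,0,0,0,0,0,-1],[0,0,0,0,0,0,-1]]

```text
time: 19.08
tool_pos: [456.8, -147.7, 159.5]
tcp_rot: [179.8, -0.0, 114.7]
ft_force: [-0.0, -0.2, -2.3]
finger_gap: 13.7
grip_force: 112.4
```

```bash
python3 look.py 7
```

```text
exp [ 493.43422725 -227.73458371   92.54564016] [ 1.79848023e+02 -1.40477677e-04  1.14666354e+02] [-0.01115361 -0.15311486 -2.28818776]
shift [-0.0012  0.0028 -0.0025] rv [-0.0011  0.0024 -0.0012] deg 0.2
[ 491.  -223.7   88.2   -0.    -0. ] (46, np.float64(0.24352794979905373))
[ 4.948e+02 -2.240e+02  9.260e+01 -1.000e-01 -0.000e+00] (25, np.float64(0.11321387208975418))
[ 489.  -227.8   92.5   -0.     0. ] (21, np.float64(0.1488286401014187))
```

View pics/c7.png

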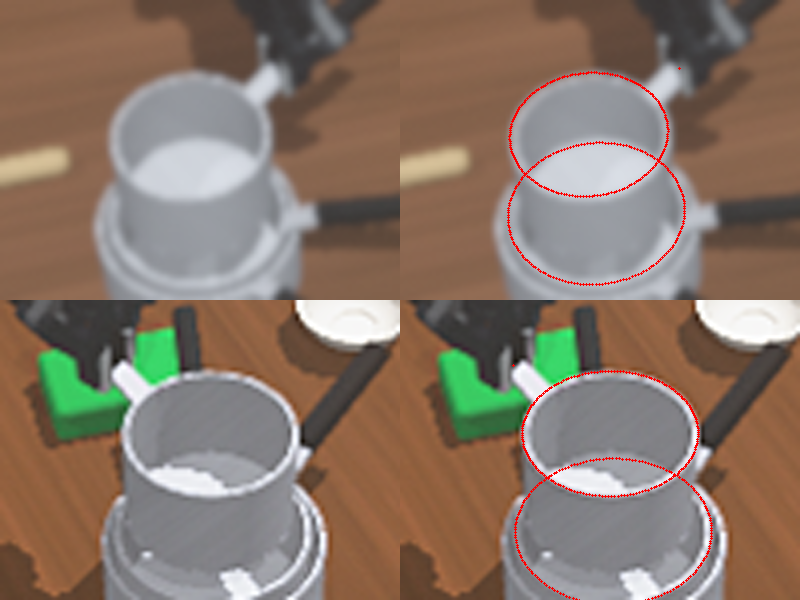

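The small's rim overlay matches and it's about 1.3 mm off the medium's axis. Lowering.

Request:
arm_command:
  targets:
    - [[0.0,-0.001,-0.01,0,0,0,-1],[0,0,-0.014,0,0,0,-1],[0,0,-0.014,0,0,0,-1],[0,0,-0.014,0,0,0,-1],[0,0,-0.012,0,0,0,-1],[0,0,-0.007,0,0,0,-1],[0,0,-0.003,0,0,0,-1],[0,0,0,0,0,0,-1],[0,0,0,0,0,0,-1]]

```text
time: 20.3
tool_pos: [456.7, -148.7, 85.2]
tcp_rot: [179.9, -0.0, 114.7]
ft_force: [-0.0, -0.5, -2.4]
finger_gap: 13.8
grip_force: 112.5
```

Request:
arm_command:
  targets:
    - [[0,0,-0.001,0,0,0,-1],[0,0,-0.001,0,0,0,-1],[0,0,0,0,0,0,-1]]

```text
time: 20.68
tool_pos: [456.2, -148.4, 82.5]
tcp_rot: [179.9, -0.1, 114.7]
ft_force: [-0.4, -0.6, -3.0]
finger_gap: 14.0
grip_force: 112.5
```

Request:
arm_command:
  targets:
    - [[0,0,-0.001,0,0,0,-1],[0,0,0,0,0,0,-1],[0,0,0,0,0,0,-1]]

```text
time: 21.05
tool_pos: [456.2, -148.5, 81.6]
tcp_rot: [179.9, -0.1, 114.7]
ft_force: [0.9, 0.6, -2.2]
finger_gap: 14.2
grip_force: 112.5
```

Request:
arm_command:
  targets:
    - [[0,0,-0.001,0,0,0,-1],[0,0,0,0,0,0,-1],[0,0,0,0,0,0,-1]]

```text
time: 21.42
tool_pos: [456.2, -148.4, 80.5]
tcp_rot: [179.9, -0.1, 114.7]
ft_force: [-0.1, 0.1, -2.2]
finger_gap: 13.7
grip_force: 112.5
```

Request:
arm_command:
  targets:
    - [[0,0,-0.001,0,0,0,-1],[0,0,0,0,0,0,-1],[0,0,0,0,0,0,-1]]

```text
time: 21.8
tool_pos: [456.3, -148.5, 79.7]
tcp_rot: [179.9, -0.1, 114.7]
ft_force: [-0.6, 0.6, -0.5]
finger_gap: 13.7
grip_force: 112.8
```

Request:
arm_command:
  targets:
    - [[0,0,-0.001,0,0,0,-1],[0,0,0,0,0,0,-1],[0,0,0,0,0,0,-1]]

```text
time: 22.18
tool_pos: [456.3, -148.4, 79.2]
tcp_rot: [179.9, -0.1, 114.7]
ft_force: [-4.7, 2.6, 6.1]
finger_gap: 14.0
grip_force: 113.5
```

Request:
arm_command:
  targets:
    - [[0,0,0,0,0,0,-0.3],[0,0,0,0,0,0,-0.2],[0,0,0,0,0,0,0],[0,0,0,0,0,0,0],[0,0,0.02,0,0,0,0],[0,0,0.05,0,0,0,0],[-0.01,0.03,0.06,0,0,0,0],[-0.02,0.06,0.05,0,0,0,0],[-0.02,0.06,0.02,0,0,0,0],[0,0,0,0,0,0,0]]

```text
time: 23.42
tool_pos: [413.0, -15.0, 264.0]
tcp_rot: [179.7, 0.0, 114.9]
ft_force: [-0.0, -0.6, -0.3]
finger_gap: 43.0
grip_force: 0.0
```

```bash
python3 - <<'E'
from h import *
s=cam('scene');d=cam('side'); out=[]
for n,c,(X,Y) in [('scene',s,(235,215)),('side',d,(270,225))]:
    im=np.ascontiguousarray(viewer.snapshot(n)[:,:,::-1]); cv2.imwrite(f'pics/{n}8.png',im)
    a=cv2.resize(im[Y:Y+75,X:X+100],(400,300),interpolation=cv2.INTER_CUBIC); b=a.copy()
    for k,y,z in (('L',24.6,0),('M',69.6,4),('S',114.6,8)):
        for q in proj(c,np.r_[pts(k)[0],pts(k)[1]]@rot([0,0,y]).as_matrix().T+[492,-225,z]): cv2.circle(b,(int((q[0]-X+.5)*4),int((q[1]-Y+.5)*4)),1,(0,0,255),-1)
    out.append(np.hstack([a,b]))
cv2.imwrite('pics/c8.png',np.vstack(out)); print(status.sense()['ft_force'])
E
```

```text
[-0.17463761 -0.51311213 -0.09557398]
```

View pics/c8.png

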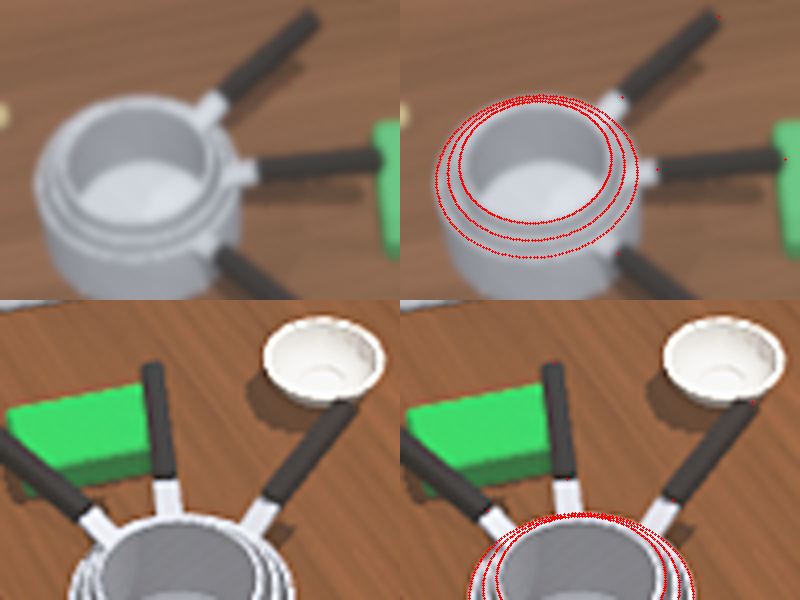

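The nest matches the flat, 45-degree-fanned model in both views: all three rims lie on the overlay, and the handle ends do too. The gripper is clear.

```bash
python3 -c "
from bench import job
print(job.hand_in())"
```

```text
the job is handed in; nothing more can be done
None
```

The job is handed in at about 23.5 s of robot time: in the last camera views all three pans sit flat in one nest, with the largest in its place and the handles fanned about 45 degrees apart the same way round.

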